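Right a slumped battery pack in its bin and set it on the charging stand

ROBOT

A 6-joint arm with a two-finger parallel gripper is mounted at the origin on a cart in front of the work surface, level with it; the furniture and walls round the work are solid. World frame = base frame: x ahead of the robot, y to its left, z up, the work surface at z = 0. Lengths are in m, angles in degrees, forces in N, time in s.
With the tool pointing down it reaches from about 0.35 to 0.875 m from the base axis. Payload 4.2 kg.
Tool frame: the origin (TCP) lies at the centre of the arm's flange, where the gripper is bolted on; the fingertips stand 182 mm ahead of it and the grasp point (between the pads) lies 164 mm ahead of it (r.nose_length is the distance from the TCP to the fingertips, in m); z points along the fingers, y is the line along which they close (so a half turn about z gives the same grasp; the last joint's range is limited). The gripper opens to 87 mm and grips with 3 to 60 N. Pads are 19 mm wide; open, the fingers measure 117 mm over their backs; the gripper's body (75 mm by 190 mm) begins 51 mm behind the grasp point.
Start: joints at [88.27, 22.042, 0.453, 0, -68.411, -14.817], TCP at [0.178, 0.599, 0.405] pointing down, gripper open.
Joint ranges: [-179.83, 179.83], [-69.29, 118.12], [-61.27, 80.66], [-181.25, 117.63], [-171.15, -9.14], [-177.46, 177.46]. Speed limits (degrees/s): [159.86, 159.86, 180, 180, 180, 180].

INTERFACE

Orientations are given as a 3x3 rotation matrix whose columns are the frame's x, y, z axes.
In Python, from station import r, vision gives the robot as it stands. The module is installed in compiled form; this text tells all that it offers.
- The arm moves only by the shell command python3 -m creep 'ROWS'. ROWS is JSON, a list of rows, each a list of 7 numbers: the opening, from -1 (shut) to 1 (fully open), then the shift along the tool's x, y, z in mm, then the turn, a rotation vector about the tool's x, y, z in degrees. A call has 1 to 8 rows; each row is the pose to reach, as a shift and turn from the pose commanded when the call began, along the tool's axes at that moment; what a row does not reach only later rows make up. A row lasts 1/12 s, in which the tool goes at most 41.7 mm and 7.16 degrees, less where a joint would pass 70% of its speed; a pose out of reach is approached as far as the arm can. A call with a gripper value outside its range is refused whole. The fingers move at their own pace and stop on an object; the grip force is fixed at half the most. Time passes only in rows, so rows that repeat a pose let the fingers close. It gives the time, the measured TCP pose, the force, the opening and the grip force at its end, in the units of the state.
- r.sense(): the state, without advancing time (a new reading comes with each control period).
- vision.capture(name): name is "scene" or "side" or "wrist"; returns (picture, depth): 384x512x3 uint8, red, green, blue; 384x512 float32, m along the optical axis (not along the pixel's ray), 0 where there is no reading.
- vision.camera_model(name): a dict with "vertical_fov" (degrees; the focal length in pixels is half the picture's height over the tangent of half this angle, whatever the lens; pixels are square), "cx", "cy" (the principal point, pixels), "distortion" ([k1, k2, p1, p2, k3] as OpenCV has them; the pictures are not rectified), "extrinsics" (4x4, takes a point from camera to world coordinates); the wrist camera has in their place "mount" (4x4, takes a point from camera to tool coordinates, whose origin is the TCP and whose axes are the flange's). Camera axes: x right, y down, z forward; pixel columns grow to the right and rows downward; lengths in m; the calibration is good to about 2 mm. A picture is of the moment at which its call begins: read the wrist's pose just before it. camera_model takes no time and is no camera call.
- r.finish_job(): hands the job in; it is judged then, once.
Trained networks look in the newest picture that a camera, given by its name, has taken for a name from the list of things; names that differ only in an ending like _2 or _b are one class to them, and where a whole thing is asked for, a point or a joint stands for the part that bears it (a point fixed in the world has none). Each returns a list of dicts, best first, with "conf" (0 to 1); they miss things now and then, are a little off and sometimes report something else, mostly with a low value. They report only what shows in the picture. A call takes as long as a camera call.
- vision.find_in(camera, thing): "uv" ([column, row] in pixels, amid what is visible of it).
- vision.cut_out(camera, thing): "region" (384x512 bool, what is visible of it) and "uv" ([column, row] in pixels, amid what is visible of it).
The state is a dict: "time_s": time; "joints": joint angles; "joint_velocities": joint speeds; "effort": joint torques, N m; "tcp_pos": TCP position; "ee_rot": TCP orientation; "wrist_force": force on the tool from outside, world axes, zero at the start; "moment": the same for the moment, N m; "gripper_width": opening from 0.0 (shut) to 1.0 (fully open); "gripper_force": force on a finger pad.
Only numpy, scipy, OpenCV 4.12 (cv2) and the standard library are available. Lean on these libraries where they do the work, as an engineer would, in place of code of your own. Each camera call takes 0.05 s, during which the arm holds its last target. There are 200 camera calls.

TASK

The battery pack has slumped in the deep steel bin and leans out over the front rim. Push it upright so that it stands by itself, let go, on the floor of the bin; then lift it out by its head and set it on the sloping charging stand, foot down on the ledge and one broad face flat against the back plate, and let go. Do not drop or topple the pack, and leave the things lying about where they are.

Things in the scene. Friction and masses are not known exactly. Their poses are not given: they have to be found in the camera images.
- bin: deep narrow bin of grey steel, open top, fixed. Outside 118 (x) x 66 (y) x 105 mm high; walls and floor 4 mm; inside 110 x 58 mm. Origin: centre of its underside, z up. Its front (blank card holder) faces -x; the pack leans out over the front rim, so pushing it along +x tips it up until it meets the back wall (inner face x = +55 mm). A fixed grey case 164 mm high stands at x > 0.46, y > 0.30 m in the world
- pack_mid (a point): centre of the loose battery pack: dark grey plastic block, black ends, 34 mm thick (x), 46 wide (y), 170 long (z, foot to head), about 0.36 kg. At first its foot is at the back and its head leans to the bin's -x, 40 degrees from vertical, on the front rim, 25 mm out beyond it and 30 to 50 mm above it. Upright it stands 69 mm out of the bin, 6 mm from the side walls
- pack_foot (a point): centre of the pack's foot face, which has two flat brass contacts: 85 mm from the pack's centre along its -z; same axes as the pack. As the pack is tipped up, its head swings up and back in an arc about the foot, which stays at the back wall
- seat: fixed charging stand. Origin: middle of the inner corner of aluminium back plate and ledge, 26 mm up. z: up the plate, which leans back 25 degrees from vertical; -x: out of the plate, to the front; y: along the ledge. Plate 70 mm wide, 117 high; ledge 40 mm deep to a lip 8 mm high, cheeks 17 mm high and 62 apart. The pack's centre belongs at x = -17, y = 0, z = 85 mm, its z along the seat's z
- jar: small round jar, 43 mm wide and 30 mm high, on the bench; leave it. Origin under its centre
- tape: roll of insulating tape lying flat on the bench, 62 mm wide, 18 mm high; leave it. Origin under its centre
- cutters: side cutters lying on the bench, 42 x 125 x 11 mm; leave them. Origin under their centre
- driver: screwdriver lying on the bench, 19 x 142 x 18 mm; leave it. Origin under its centre

How it is judged:
By the outcome, as a careful person would: the job done as asked, in the order asked, and still so for the second after the job is handed in, with the robot touching nothing.
It also fails if it takes over 56 s, if anything falls off the work surface, if the arm or the gripper's body presses on something with over 40 N, if the wrist force passes 120 N, or if a joint passes its speed limit or range.

## Working session

There is one attempt and no reset: what is moved stays moved. The work goes in short steps, Python scripts to look and compute and a shell command to move; the robot and the scene stay as the last step left them, time stands still between calls to the robot, and variables do not carry over. Pictures are saved under pics/ and viewed, at most 10 in all, crops included, and the job is handed in when it is done.

```bash
mkdir -p pics; cat > h.py <<'E'
import numpy as np, cv2
from station import r, vision
def cap(cam,save=None):
    s=r.sense(); p,d=vision.capture(cam); m=vision.camera_model(cam)
    f=p.shape[0]/2/np.tan(np.radians(m["vertical_fov"]/2))
    K=np.array([[f,0,m["cx"]],[0,f,m["cy"]],[0,0,1]]); D=np.array(m["distortion"],float)
    if "extrinsics" in m: T=np.array(m["extrinsics"])
    else:
        W=np.eye(4); W[:3,:3]=s["ee_rot"]; W[:3,3]=s["tcp_pos"]; T=W@np.array(m["mount"])
    if save: cv2.imwrite("pics/"+save,p[:,:,::-1])
    return p,d,K,D,T
def cloud(d,K,D,T):
    v,u=np.mgrid[:d.shape[0],:d.shape[1]]
    n=cv2.undistortPoints(np.stack([u.ravel(),v.ravel()],1).astype(np.float64)[:,None],K,D).reshape(-1,2)
    z=d.ravel()[:,None]; P=np.hstack([n*z,z])@T[:3,:3].T+T[:3,3]
    return P.reshape(*d.shape,3)
def pts(cam,thing,C,d):
    o=vision.cut_out(cam,thing)
    if not o: return None
    m=cv2.erode(o[0]["region"].astype(np.uint8),np.ones((3,3)))>0
    return o[0]["conf"],o[0]["uv"],C[m&(d>0)]
def tool(v):
    "world vector -> tool mm"
    return np.round(np.array(r.sense()["ee_rot"]).T@np.array(v)*1000,1)
E
python3 - <<'E'
from h import *
np.set_printoptions(precision=3,suppress=True)
s=r.sense(); print(s["time_s"],np.array(s["ee_rot"]),s["tcp_pos"],s["gripper_width"])
for c in("scene","side"):
    p,d,K,D,T=cap(c,c+"0.png"); C=cloud(d,K,D,T); np.save(c+"0.npy",C)
    print(c,T[:3,3])
    for t in("bin","pack_mid","seat","jar","tape","cutters","driver"):
        o=pts(c,t,C,d)
        if o: print(t,round(o[0],2),o[1],len(o[2]),np.median(o[2],0),np.percentile(o[2],2,axis=0),np.percentile(o[2],98,axis=0))
        else: print(t,None)
E
python3 - <<'E'
import cv2,numpy as np
cv2.imwrite("pics/both0.png",np.vstack([cv2.imread("pics/scene0.png"),cv2.imread("pics/side0.png")])[:, :] if 0 else cv2.resize(np.hstack([cv2.imread("pics/scene0.png"),cv2.imread("pics/side0.png")]),(800,300)))
E
```

```text
0.0 [[ 0.959 -0.285 -0.001]
 [-0.285 -0.959 -0.002]
 [ 0.     0.002 -1.   ]] [0.178 0.599 0.404] 0.9983782088690657
scene [0.254 0.873 1.036]
bin 0.59 [228.3, 135.2] 691 [0.58  0.232 0.088] [0.497 0.188 0.041] [0.62  0.258 0.106]
pack_mid 0.56 [250.4, 130.7] 576 [0.516 0.221 0.132] [0.486 0.19  0.076] [0.575 0.235 0.156]
seat 0.98 [298.2, 200.9] 1049 [0.359 0.332 0.051] [0.316 0.295 0.026] [0.404 0.368 0.131]
jar 0.76 [280.9, 156.6] 260 [0.431 0.197 0.03 ] [0.413 0.172 0.006] [0.451 0.212 0.034]
tape 0.67 [333.1, 175.7] 271 [0.299 0.199 0.018] [0.275 0.172 0.008] [0.325 0.227 0.022]
cutters 0.74 [259.2, 263.3] 253 [0.397 0.475 0.01 ] [0.353 0.436 0.005] [0.443 0.509 0.014]
driver 0.67 [270.2, 276.4] 173 [0.346 0.5   0.017] [0.319 0.482 0.01 ] [0.376 0.518 0.021]
side [0.453 0.84  0.767]
bin 0.93 [231.8, 143.2] 345 [0.599 0.195 0.09 ] [0.506 0.188 0.047] [0.622 0.247 0.105]
pack_mid 0.89 [256.3, 135.0] 613 [0.522 0.222 0.128] [0.489 0.191 0.072] [0.581 0.235 0.155]
seat 0.71 [325.6, 193.2] 657 [0.348 0.33  0.04 ] [0.319 0.294 0.026] [0.405 0.365 0.131]
jar 0.68 [294.4, 160.7] 183 [0.435 0.2   0.029] [0.419 0.175 0.01 ] [0.452 0.212 0.032]
tape 0.77 [338.3, 162.6] 259 [0.305 0.201 0.017] [0.277 0.171 0.006] [0.331 0.227 0.02 ]
cutters 0.66 [297.1, 260.8] 136 [0.421 0.488 0.009] [0.357 0.433 0.006] [0.447 0.509 0.012]
driver 0.65 [325.7, 268.1] 134 [0.347 0.499 0.016] [0.323 0.482 0.012] [0.374 0.517 0.02 ]
```

View pics/scene0.png

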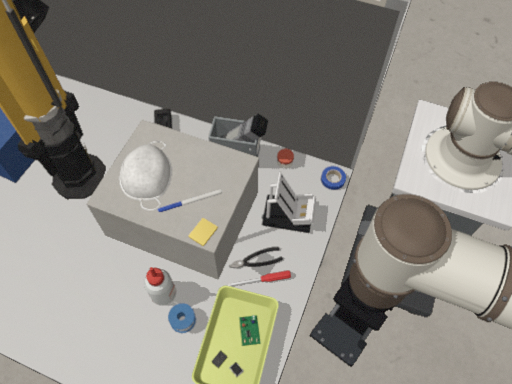

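View pics/side0.png

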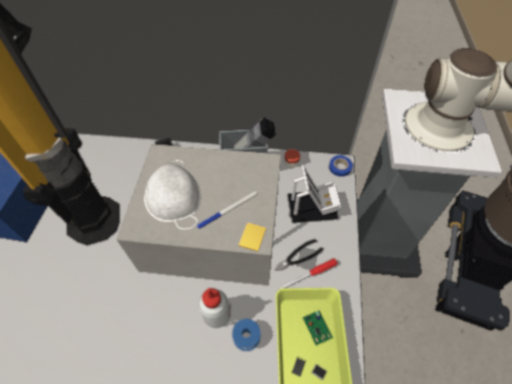

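The pictures show the bin at scene (233,137) with the pack's black head at (260,125), the jar at (285,157) beside it, and the seat at (290,205) with its plate facing the robot side (-x). The big case is in front of the bin (+y). Next I'll fit the bin's and seat's poses.

```bash
cat > fit.py <<'E'
from h import *
np.set_printoptions(precision=3,suppress=True)
A=np.vstack([np.load(c+"0.npy").reshape(-1,3) for c in("scene","side")])
def box(lo,hi): return A[((A>lo)&(A<hi)).all(1)]
R=box([.48,.17,.098],[.65,.275,.111])
print("rim",len(R),cv2.minAreaRect((R[:,:2]*1000).astype(np.float32)))
# seat: ledge and plate by RANSAC-ish
S=box([.28,.27,.008],[.45,.40,.15])
rng=np.random.default_rng(0)
def plane(P,ok,n=3000,t=.002):
    best=0
    for _ in range(n):
        a,b,c=P[rng.choice(len(P),3,0)]; k=np.cross(b-a,c-a); L=np.linalg.norm(k)
        if L<1e-6: continue
        k/=L; k*=np.sign(k[2]) or 1
        if not ok(k): continue
        m=abs((P-a)@k)<t
        if m.sum()>best: best=m.sum(); M=m
    Q=P[M]; c=Q.mean(0); k=np.linalg.svd(Q-c)[2][2]; return c,k*np.sign(k[2]),Q
for ok in(lambda k:.8<k[2]<.97,lambda k:.2<k[2]<.6):
    c,k,Q=plane(S,ok); print("plane",len(Q),c,k,"tilt",np.degrees(np.arccos(k[2])),"yaw",np.degrees(np.arctan2(-k[1],-k[0])),Q.min(0),Q.max(0))
    np.save("pl%d.npy"%(k[2]<.7),Q)
P=box([.47,.17,.112],[.6,.25,.2]); print("pack",len(P)); c=P.mean(0)
print(c,np.linalg.svd(P-c)[2])
i=np.argsort(P[:,0]); print(P[i[:5]],P[P[:,2].argsort()[-5:]])
E
python3 fit.py
python3 - <<'E'
import cv2
i=cv2.imread("pics/scene0.png")[100:240,190:350]; j=cv2.imread("pics/side0.png")[100:240,200:360]
cv2.imwrite("pics/crop0.png",cv2.resize(cv2.hconcat([i,j]),(800,350),interpolation=cv2.INTER_CUBIC))
E
```

```text
rim 763 ((561.0499877929688, 216.53517150878906), (120.93289184570312, 70.62030792236328), 10.4695463180542)
plane 702 [0.354 0.331 0.028] [0.359 0.049 0.932] tilt 21.246614082077976 yaw -172.27865382744469 [0.308 0.289 0.008] [0.402 0.383 0.046]
plane 874 [0.379 0.337 0.08 ] [-0.885 -0.19   0.426] tilt 64.80525839380898 yaw 12.118372800956081 [0.337 0.299 0.009] [0.411 0.375 0.137]
pack 1029
[0.512 0.214 0.137] [[-0.795 -0.272  0.542]
 [ 0.427 -0.886  0.182]
 [-0.43  -0.376 -0.821]]
[[0.48  0.224 0.139]
 [0.48  0.216 0.134]
 [0.481 0.222 0.133]
 [0.481 0.216 0.137]
 [0.481 0.223 0.137]] [[0.505 0.22  0.157]
 [0.506 0.205 0.158]
 [0.502 0.22  0.158]
 [0.503 0.217 0.158]
 [0.507 0.207 0.159]]
```

View pics/crop0.png

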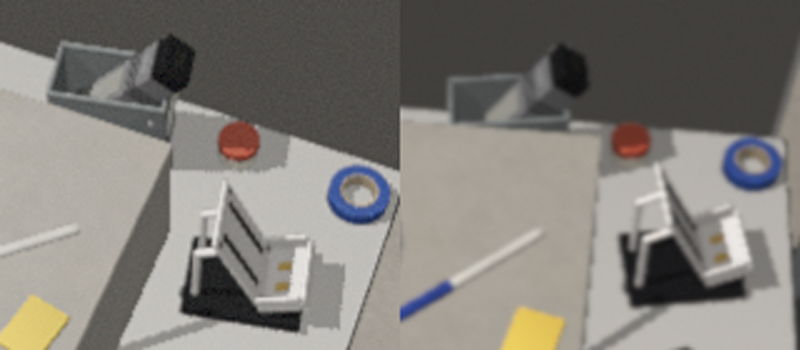

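The crop confirms it: the plate faces -x, and the bin and seat are both yawed about +11°. I'll go above the front of the pack with the fingers shut.

```bash
python3 -m creep '[[-1,365,314,0,0,0,-27],[-1,365,314,0,0,0,-27],[-1,365,314,0,0,0,-27],[-1,365,314,0,0,0,-27],[-1,365,314,0,0,0,-27],[-1,365,314,0,0,0,-27],[-1,365,314,0,0,0,-27],[-1,365,314,0,0,0,-27]]'
python3 - <<'E'
from h import *
s=r.sense(); t=tool(np.array([.438,.194,.404])-s["tcp_pos"]); print(t, np.degrees(np.arctan2(s["ee_rot"][1][0],s["ee_rot"][0][0])),s["time_s"])
E
```

```text
time_s: 1.47
tcp_pos: [0.3588, 0.3168, 0.4052]
ee_rot: [[0.983, 0.182, 0.001], [0.182, -0.983, 0.001], [0.001, -0.001, -1.0]]
wrist_force: [1.2, 0.6, -0.1]
gripper_width: 0.48
gripper_force: 0.0
[ 55.5 135.2   1.1] 10.493227943927135 1.4667
```

```bash
cat > w.py <<'E'
import sys; from h import *
np.set_printoptions(precision=3,suppress=True)
n=sys.argv[1]
p,d,K,D,T=cap("wrist",n+".png"); C=cloud(d,K,D,T); np.save(n+".npy",C)
for t in("seat","bin","pack_mid"):
    o=pts("wrist",t,C,d)
    if o: print(t,round(o[0],2),o[1],np.median(o[2],0),np.percentile(o[2],2,axis=0),np.percentile(o[2],98,axis=0)); np.save(n+t+".npy",o[2])
E
python3 w.py w1
python3 -m creep '[[-1,55,135,0,0,0,0],[-1,55,135,0,0,0,0],[-1,55,135,0,0,0,0],[-1,55,135,0,0,0,0],[-1,55,135,0,0,0,0]]'
python3 w.py w2
python3 -c "
import cv2
cv2.imwrite('pics/w12.png',cv2.resize(cv2.hconcat([cv2.imread('pics/w1.png'),cv2.imread('pics/w2.png')]),(800,300)))"
```

```text
seat 0.88 [244.0, 168.2] [0.359 0.332 0.051] [0.318 0.297 0.026] [0.407 0.368 0.131]
bin 0.93 [376.7, 29.2] [0.512 0.241 0.064] [0.497 0.2   0.004] [0.543 0.248 0.105]
pack_mid 0.71 [443.6, 32.9] [0.504 0.215 0.143] [0.483 0.186 0.099] [0.529 0.233 0.155]
time_s: 2.08
tcp_pos: [0.438, 0.1948, 0.4047]
ee_rot: [[0.984, 0.179, 0.0], [0.179, -0.984, -0.001], [-0.0, 0.001, -1.0]]
wrist_force: [-0.8, 0.1, 1.2]
gripper_width: 0.013
gripper_force: 0.0
seat 0.9 [119.3, 222.4] [0.346 0.333 0.04 ] [0.317 0.295 0.026] [0.409 0.363 0.132]
bin 0.56 [231.9, 37.6] [0.56  0.235 0.101] [0.507 0.178 0.004] [0.604 0.253 0.106]
pack_mid 0.65 [259.6, 75.5] [0.53  0.212 0.129] [0.486 0.186 0.047] [0.597 0.239 0.155]
```

View pics/w12.png

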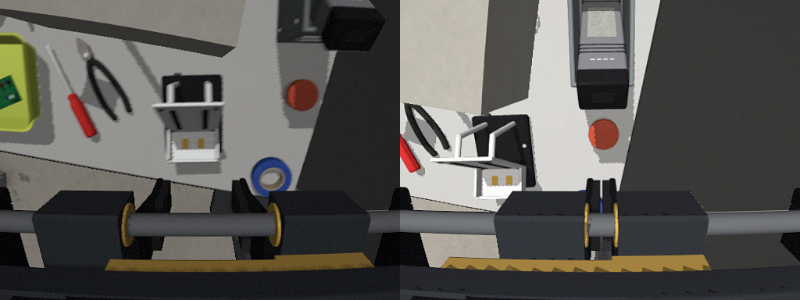

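The first view (left) has the seat square in frame, at (193,120) in the composite. The second (right) has the pack's head at (603,90), directly ahead of the shut fingers at (601,195). Next, precise fits.

```bash
cat > fit2.py <<'E'
from h import *
import itertools
np.set_printoptions(precision=4,suppress=True)
A=np.vstack([np.load(n+".npy").reshape(-1,3) for n in("w1","w2")])
B=np.load("w2.npy").reshape(-1,3)
box=lambda A,lo,hi:A[((A>lo)&(A<hi)).all(1)]
R=box(B,[.48,.17,.100],[.65,.275,.110]); print("rim",len(R),cv2.minAreaRect((R[:,:2]*1000).astype(np.float32)))
P=np.load("w2pack_mid.npy"); P=P[P[:,2]>.11]
print("head",cv2.minAreaRect((P[:,:2]*1000).astype(np.float32)),P[:,2].max())
# seat: plate plane & ledge
S=box(A,[.28,.27,.008],[.45,.40,.15]); rng=np.random.default_rng(0)
def plane(P,k0,t=.0015):
    best=0
    for _ in range(4000):
        a,b,c=P[rng.choice(len(P),3,0)]; k=np.cross(b-a,c-a); k/=np.linalg.norm(k)+1e-12
        k*=np.sign(k@k0)
        if k@k0<.97: continue
        m=abs((P-a)@k)<t
        if m.sum()>best: best=m.sum(); M=m
    Q=P[M]; c=Q.mean(0); k=np.linalg.svd(Q-c)[2][2]; return c,k*np.sign(k@k0),Q
s,co=np.sin(np.radians(25)),np.cos(np.radians(25)); y=np.radians(12)
c1,n1,Q1=plane(S,np.array([-co*np.cos(y),-co*np.sin(y),s]))
c2,n2,Q2=plane(S,np.array([s*np.cos(y),s*np.sin(y),co]))
print("plate",c1,n1,len(Q1),"lean",np.degrees(np.arcsin(n1[2])),"yaw",np.degrees(np.arctan2(-n1[1],-n1[0])))
print("ledge",c2,n2,len(Q2),"tilt",np.degrees(np.arccos(n2[2])))
ps=np.arctan2(-n1[1],-n1[0])
X=-n1; Z=np.array([s*np.cos(ps),s*np.sin(ps),co]); Y=np.cross(Z,X); Y/=np.linalg.norm(Y)
for nm,Q in(("plate",Q1),("ledge",Q2)):
    for ax,nn in((X,"x"),(Y,"y"),(Z,"z")): print(nm,nn,np.percentile(Q@ax,[1,50,99]))
yc=np.mean(np.percentile(Q1@Y,[1,99]))
xx=np.median(Q1@X)
# origin: plate plane, y centre, z=.026
M=np.array([X,Y,[0,0,1]]); O=np.linalg.solve(M,[xx,yc,.026]); print("origin",O,"Z from ledge pts",np.median(Q2@Z),"O.Z",O@Z)
E
python3 fit2.py
```

```text
rim 2013 ((544.8142700195312, 214.29965209960938), (84.20128631591797, 67.61913299560547), 11.168726921081543)
head ((515.2129516601562, 208.10433959960938), (64.66603088378906, 44.66062545776367), 11.21994400024414) 0.15659810059530666
plate [0.3833 0.3356 0.0886] [-0.8839 -0.1805  0.4314] 3947 lean 25.556237912764125 yaw 11.538319367351633
ledge [0.3413 0.3286 0.0321] [0.409  0.0815 0.9089] 3755 tilt 24.64851810014322
plate x [0.3597 0.3612 0.3626]
plate y [0.218  0.2528 0.287 ]
plate z [0.1852 0.2746 0.316 ]
ledge x [0.3224 0.3444 0.3956]
ledge y [0.2157 0.2537 0.2866]
ledge z [0.1968 0.1982 0.1998]
origin [0.354  0.3299 0.026 ] Z from ledge pts 0.19823263620396445 O.Z 0.19802902682679488
```

```bash
python3 -m creep '[[-1,0,2,40,0,0,-0.8],[-1,0,2,75,0,0,-0.8],[-1,0,2,98,0,0,-0.8],[-1,15,2,98,0,0,-0.8],[-1,25,2,98,0,0,-0.8],[-1,30,2,98,0,0,-0.8],[-1,33,2,98,0,0,-0.8],[-1,36,2,98,0,0,-0.8]]'
python3 -m creep '[[-1,4,0,0,0,0,0],[-1,8,0,0,0,0,0],[-1,12,0,-1,0,0,0],[-1,16,0,-2,0,0,0],[-1,20,0,-3,0,0,0],[-1,24,0,-4,0,0,0],[-1,28,0,-5,0,0,0],[-1,32,0,-6,0,0,0]]'
python3 w.py w3
```

```text
time_s: 2.95
tcp_pos: [0.4726, 0.2011, 0.3074]
ee_rot: [[0.981, 0.196, -0.0], [0.196, -0.981, 0.0], [-0.0, -0.0, -1.0]]
wrist_force: [-2.5, -1.3, 2.4]
gripper_width: 0.008
gripper_force: 1.2
time_s: 3.62
tcp_pos: [0.5046, 0.2069, 0.313]
ee_rot: [[0.981, 0.195, 0.001], [0.195, -0.981, 0.001], [0.001, -0.0, -1.0]]
wrist_force: [-0.8, 0.1, 0.4]
gripper_width: 0.007
gripper_force: 0.7
seat 0.84 [85.7, 322.7] [0.381 0.333 0.072] [0.345 0.301 0.03 ] [0.403 0.364 0.119]
bin 0.95 [257.3, 51.4] [0.606 0.23  0.093] [0.548 0.187 0.011] [0.621 0.257 0.106]
pack_mid 0.72 [260.8, 165.6] [0.555 0.216 0.153] [0.521 0.193 0.034] [0.608 0.24  0.171]
```

View pics/w3.png

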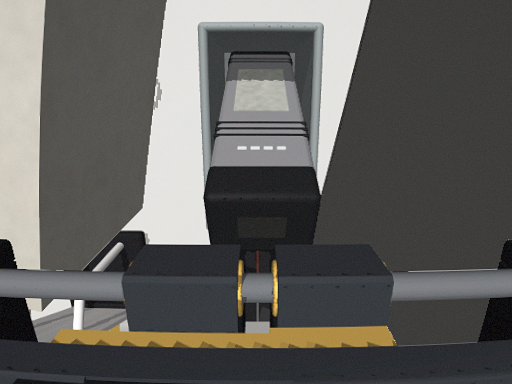

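The fingers at (258,250) are against the black head, which has risen by about 15 mm. The pack is centred in the bin, so I'll push on.

```bash
python3 -m creep '[[-1,5,0,-1,0,0,0],[-1,10,0,-2,0,0,0],[-1,15,0,-3,0,0,0],[-1,20,0,-4,0,0,0],[-1,25,0,-5,0,0,0],[-1,30,0,-6,0,0,0],[-1,35,0,-7,0,0,0],[-1,40,0,-7,0,0,0]]'
python3 -m creep '[[-1,3,0,0,0,0,0],[-1,6,0,0,0,0,0],[-1,9,0,0,0,0,0],[-1,12,0,0,0,0,0],[-1,14,0,0,0,0,0],[-1,16,0,0,0,0,0],[-1,18,0,0,0,0,0],[-1,20,0,0,0,0,0]]'
```

```text
time_s: 4.48
tcp_pos: [0.5439, 0.2148, 0.32]
ee_rot: [[0.981, 0.195, 0.001], [0.195, -0.981, 0.0], [0.001, -0.0, -1.0]]
wrist_force: [0.2, 1.0, 0.7]
gripper_width: 0.006
gripper_force: 0.1
time_s: 5.15
tcp_pos: [0.563, 0.2185, 0.3198]
ee_rot: [[0.981, 0.195, -0.0], [0.195, -0.981, -0.0], [-0.0, 0.0, -1.0]]
wrist_force: [0.7, -0.3, -0.0]
gripper_width: 0.004
gripper_force: 0.0
```

```bash
python3 w.py w4; cat > top.py <<'E'
import sys; from h import *
P=np.load(sys.argv[1]+"pack_mid.npy"); u=np.array([.981,.195]); v=np.array([-.195,.981])
print("zmax",np.percentile(P[:,2],98)); Q=P[P[:,2]>np.percentile(P[:,2],98)-.012]
a,b=Q[:,:2]@u,Q[:,:2]@v; print("u",np.percentile(a,[1,99]),"v",np.percentile(b,[1,99]),len(Q), cv2.minAreaRect((Q[:,:2]*1000).astype(np.float32)))
A=np.c_[Q[:,:2],np.ones(len(Q))]; print("slope",np.linalg.lstsq(A,Q[:,2],rcond=None)[0])
E
python3 top.py w4
```

```text
bin 0.59 [259.4, 133.6] [0.618 0.23  0.097] [0.6   0.197 0.017] [0.624 0.258 0.106]
pack_mid 0.8 [264.8, 191.9] [0.604 0.225 0.174] [0.582 0.203 0.115] [0.618 0.246 0.175]
zmax 0.17501545786229894
u [0.61460723 0.64725431] v [0.08141481 0.12517509] 9013 ((598.2239379882812, 223.9064178466797), (33.93402862548828, 45.70112228393555), 11.043269157409668)
slope [-0.05546124 -0.01030753  0.20902121]
```

View pics/w4.png

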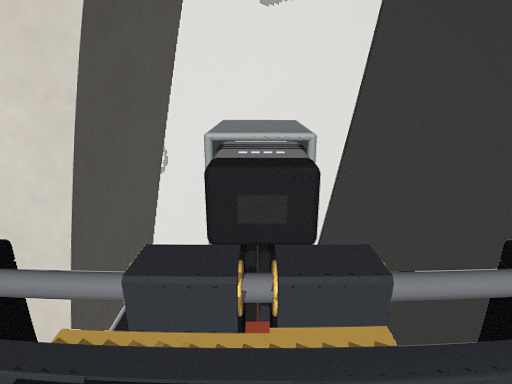

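The pack now stands upright against the back wall, its top at z≈0.175 with a 34x46 mm outline at (262,205). I'll back off, rise, open, and check that it stands by itself.

```bash
python3 -m creep '[[-1,-10,0,0,0,0,0],[-1,-30,0,0,0,0,0],[-1,-45,0,0,0,0,0],[-1,-45,0,-30,0,0,0],[-1,-45,0,-65,0,0,0],[1,-45,0,-75,0,0,0],[1,-45,0,-75,0,0,0],[1,-45,0,-75,0,0,0]]'
python3 w.py w5; python3 top.py w5
```

```text
time_s: 6.02
tcp_pos: [0.5184, 0.2096, 0.3954]
ee_rot: [[0.981, 0.195, 0.001], [0.195, -0.981, 0.002], [0.001, -0.001, -1.0]]
wrist_force: [-0.4, 0.2, -0.8]
gripper_width: 0.152
gripper_force: 0.0
bin 0.67 [259.7, 159.3] [0.527 0.21  0.033] [0.502 0.179 0.002] [0.577 0.251 0.105]
pack_mid 0.92 [261.3, 90.6] [0.598 0.224 0.174] [0.581 0.203 0.172] [0.615 0.246 0.175]
zmax 0.17524343899624334
u [0.61395278 0.64601164] v [0.08169328 0.12513651] 4281 ((597.5595703125, 224.2214813232422), (33.33651351928711, 44.7735595703125), 11.24828052520752)
slope [0.00469512 0.00053672 0.17083216]
```

```bash
python3 -m creep '[[0.6,30,1,0,0,0,0],[0.6,60,1,0,0,0,0],[0.6,75,1,0,0,0,0],[0.6,80,1,0,0,0,0],[0.6,80,1,0,0,0,0],[0.6,80,1,0,0,0,0]]'
python3 - <<'E'
from h import *
for n in("w5","w2"):
    B=np.load(n+".npy").reshape(-1,3); m=(B[:,2]>.15)&(B[:,2]<.18)&(B[:,1]>.26)&(B[:,0]>.55)&(B[:,0]<.65); print(m.sum(), B[m][:,1].min() if m.any() else None)
s=r.sense(); print(tool(np.array([.5976,.2242,.310])-s["tcp_pos"]))
E
```

```text
time_s: 6.72
tcp_pos: [0.597, 0.2242, 0.3936]
ee_rot: [[0.981, 0.195, -0.002], [0.195, -0.981, -0.001], [-0.002, 0.001, -1.0]]
wrist_force: [0.2, -0.4, -0.1]
gripper_width: 0.76
gripper_force: 0.0
17635 0.30711004039463635
650 0.3071762775935124
[ 0.8  0.1 83.6]
```

```bash
python3 -m creep '[[0.6,1,0,25,0,0,0],[0.6,1,0,50,0,0,0],[0.6,1,0,70,0,0,0],[0.6,1,0,80,0,0,0],[0.6,1,0,84,0,0,0],[0.6,1,0,84,0,0,0]]'
python3 -m creep '[[-1,0,0,0,0,0,0],[-1,0,0,0,0,0,0],[-1,0,0,0,0,0,0],[-1,0,0,0,0,0,0],[-1,0,0,0,0,0,0],[-1,0,0,0,0,0,0],[-1,0,0,0,0,0,0],[-1,0,0,0,0,0,0]]'
```

```text
time_s: 7.22
tcp_pos: [0.5979, 0.2245, 0.3105]
ee_rot: [[0.981, 0.196, -0.001], [0.196, -0.981, -0.001], [-0.001, 0.001, -1.0]]
wrist_force: [0.1, -1.1, 0.3]
gripper_width: 0.799
gripper_force: 0.0
time_s: 7.88
tcp_pos: [0.5985, 0.2246, 0.3115]
ee_rot: [[0.981, 0.195, 0.001], [0.195, -0.981, 0.0], [0.001, -0.0, -1.0]]
wrist_force: [-1.0, -0.8, 3.6]
gripper_width: 0.524
gripper_force: 30.0
```

```bash
python3 -m creep '[[-1,0,0,-10,0,0,0],[-1,0,0,-35,0,0,0],[-1,0,0,-65,0,0,0],[-1,0,0,-95,0,0,0],[-1,0,0,-125,0,0,0],[-1,0,0,-155,0,0,0],[-1,0,0,-180,0,0,0],[-1,0,0,-190,0,0,0]]'
cat > go.py <<'E'
import sys; from h import *
from scipy.spatial.transform import Rotation as Ro
h,dx,dy=[float(a)/1000 for a in sys.argv[1:4]]; ps=np.radians(11.5); s,c=np.sin(np.radians(25)),np.cos(np.radians(25))
O=np.array([.354,.330,.026]); X=np.array([c*np.cos(ps),c*np.sin(ps),-s]); Z=np.array([s*np.cos(ps),s*np.sin(ps),c]); Y=np.cross(Z,X)
L=.3075; st=r.sense(); R=np.array(st["ee_rot"])
t=O+Z*(L+h)+X*(-.017+dx)+Y*dy
print(t,tool(t-st["tcp_pos"]),np.round(Ro.from_matrix(R.T@np.c_[X,-Y,-Z]).as_rotvec(degrees=True),2),"force in tool",np.round(R.T@np.array(st["wrist_force"]),1))
E
python3 go.py 60 -6 0
```

```text
time_s: 8.55
tcp_pos: [0.5983, 0.2244, 0.5047]
ee_rot: [[0.981, 0.195, 0.005], [0.195, -0.981, 0.003], [0.005, -0.002, -1.0]]
wrist_force: [0.1, -0.3, -3.1]
gripper_width: 0.527
gripper_force: 30.0
[0.48576766 0.35680843 0.36878833] [ -85.2 -151.6  135.7] [ -0.14 -25.31  -0.22] force in tool [-0.   0.3  3.1]
```

```bash
python3 -m creep '[[-1,-10,-20,0,0,-3,0],[-1,-25,-45,0,0,-7,0],[-1,-40,-75,0,0,-12,0],[-1,-57,-105,0,0,-17,0],[-1,-73,-132,0,0,-22,0],[-1,-85,-152,0,0,-25.3,-0.2],[-1,-85,-152,0,0,-25.3,-0.2]]'
python3 go.py 60 -6 0
```

```text
time_s: 9.13
tcp_pos: [0.4832, 0.3606, 0.4983]
ee_rot: [[0.883, 0.202, -0.424], [0.183, -0.979, -0.085], [-0.433, -0.002, -0.901]]
wrist_force: [-0.5, 0.1, -3.3]
gripper_width: 0.527
gripper_force: 30.0
[0.48576766 0.35680843 0.36878833] [ 57.6   4.5 116. ] [-0.05  0.65  0.22] force in tool [ 1.1 -0.2  3.1]
```

```bash
python3 -m creep '[[-1,10,1,20,0,0.3,0],[-1,22,2,45,0,0.6,0.2],[-1,35,3,70,0,0.6,0.2],[-1,47,4,95,0,0.6,0.2],[-1,55,5,110,0,0.6,0.2],[-1,58,5,116,0,0.6,0.2],[-1,58,5,116,0,0.6,0.2]]'
python3 go.py 10 -4 0
python3 - <<'E'
from h import *
for c in("scene","side"):
    p,d,K,D,T=cap(c,c+"6.png"); np.save(c+"6.npy",cloud(d,K,D,T))
i=cv2.imread("pics/scene6.png")[80:240,210:370]; j=cv2.imread("pics/side6.png")[80:240,240:400]
cv2.imwrite("pics/crop6.png",cv2.resize(cv2.hconcat([i,j]),(800,400),interpolation=cv2.INTER_CUBIC))
E
```

```text
time_s: 9.72
tcp_pos: [0.489, 0.3525, 0.3681]
ee_rot: [[0.89, 0.195, -0.413], [0.175, -0.981, -0.085], [-0.422, 0.004, -0.907]]
wrist_force: [-0.2, 0.6, -3.4]
gripper_width: 0.527
gripper_force: 30.0
[0.46683719 0.35295699 0.32262771] [-0.5 -4.9 50.3] [ 0.08 -0.04 -0.33] force in tool [ 1.3 -0.7  3.1]
```

View pics/crop6.png

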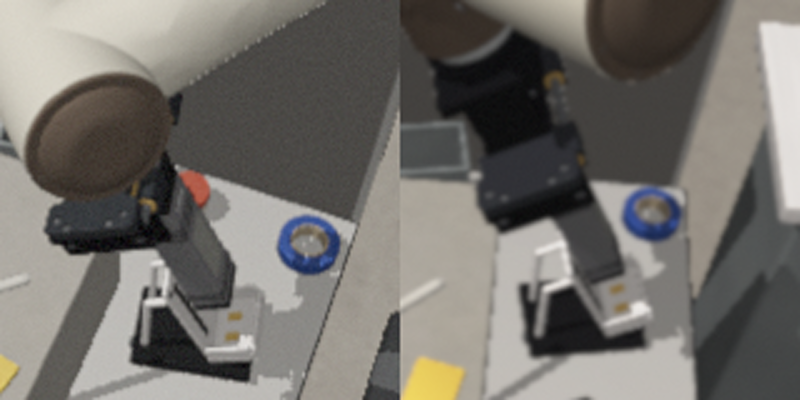

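The pack hangs tilted just above the ledge, parallel to the plate, with its foot at crop (205,290) over the brass contacts. I'll check where its front face lies in the seat frame.

```bash
cat > chk.py <<'E'
import sys; from h import *
ps=np.radians(11.5); s,c=np.sin(np.radians(25)),np.cos(np.radians(25))
O=np.array([.354,.330,.026]); X=np.array([c*np.cos(ps),c*np.sin(ps),-s]); Z=np.array([s*np.cos(ps),s*np.sin(ps),c]); Y=np.cross(Z,X)
M=np.array([X,Y,Z])
for n in sys.argv[2:]:
    P=(np.load(n+".npy").reshape(-1,3)-O)@M.T; zl=float(sys.argv[1])
    m=(abs(P[:,1])<.035)&(P[:,2]>zl)&(P[:,2]<zl+.06)&(P[:,0]>-.06)&(P[:,0]<-.02); Q=P[m]
    print(n,len(Q),"x",np.percentile(Q[:,0],[5,50,95])*1000,"y",np.percentile(Q[:,1],[2,50,98])*1000,"z",np.percentile(Q[:,2],[1,99])*1000)
    f=Q[abs(Q[:,0]-np.percentile(Q[:,0],20))<.004]; k=np.linalg.lstsq(np.c_[f[:,1:],np.ones(len(f))],f[:,0],rcond=None)[0]; print(" tilt deg about z,y",np.degrees(k[:2]))
print("tcp",np.round(M@(r.sense()["tcp_pos"]-O)*1000,1))
E
python3 chk.py .05 scene6 side6
```

```text
scene6 232 x [-39.6681243  -38.01930043 -22.80971561] y [-25.56797579   9.98032901  19.28256398] z [ 63.34125    109.69425036]
 tilt deg about z,y [ 1.24659491 -0.63435843]
side6 129 x [-36.8547056  -32.67309163 -21.54631295] y [-22.2449949   16.77158249  18.90418924] z [ 65.00790751 109.88152342]
 tilt deg about z,y [ 3.37209874 -0.31262601]
tcp [-21.6  -4.5 371.3]
```

```bash
python3 -m creep '[[-1,0,-2,10,0,0,0],[-1,0,-4,22,0,0,0],[-1,0,-5,34,0,0,-0.3],[-1,0,-5,44,0,0,-0.3],[-1,0,-5,50,0,0,-0.3],[-1,0,-5,54,0,0,-0.3],[-1,0,-5,54,0,0,-0.3]]'
python3 go.py 0 -3 0
```

```text
time_s: 10.4
tcp_pos: [0.4657, 0.3532, 0.3217]
ee_rot: [[0.89, 0.2, -0.41], [0.182, -0.98, -0.083], [-0.418, -0.001, -0.908]]
wrist_force: [-0.5, -0.9, -2.8]
gripper_width: 0.524
gripper_force: 30.0
[0.46358396 0.35229511 0.31314201] [1.5 0.5 8.7] [-0.04 -0.27  0.07] force in tool [0.6 0.8 2.9]
```

```bash
python3 -m creep '[[-1,1,0,2,0,-0.3,0],[-1,1,0,4,0,-0.3,0],[-1,1,0,5,0,-0.3,0],[-1,1,0,6,0,-0.3,0],[-1,1,0,6.5,0,-0.3,0],[-1,1,0,7,0,-0.3,0],[-1,1,0,7,0,-0.3,0]]'
python3 go.py 0 -1 0
```

```text
time_s: 10.98
tcp_pos: [0.464, 0.3529, 0.3152]
ee_rot: [[0.888, 0.2, -0.414], [0.182, -0.98, -0.083], [-0.423, -0.001, -0.906]]
wrist_force: [0.7, -0.1, -3.6]
gripper_width: 0.529
gripper_force: 30.0
[0.46536019 0.35265649 0.31229677] [2.4 0.5 2.1] [-0.06  0.    0.07] force in tool [2.1 0.2 3. ]
```

Now down to contact, then across to the plate.

```bash
python3 -m creep '[[-1,0.5,0,1,0,0,0],[-1,1,0,1.5,0,0,0],[-1,1,0,2,0,0,0],[-1,1,0,2.5,0,0,0],[-1,1,0,2.5,0,0,0]]'
python3 go.py 0 0 0
python3 -m creep '[[-1,0.5,0,0,0,0,0],[-1,1,0,0,0,0,0],[-1,1.5,0,0,0,0,0],[-1,2,0,0,0,0,0],[-1,2,0,0,0,0,0]]'
python3 go.py 0 0 0
```

```text
time_s: 11.4
tcp_pos: [0.4641, 0.3529, 0.3132]
ee_rot: [[0.888, 0.2, -0.413], [0.182, -0.98, -0.083], [-0.422, -0.002, -0.907]]
wrist_force: [1.4, 0.1, 0.2]
gripper_width: 0.527
gripper_force: 30.0
[0.4662483  0.35283717 0.31187415] [2.4 0.5 0.3] [-0.06 -0.05  0.09] force in tool [ 1.2  0.2 -0.8]
time_s: 11.82
tcp_pos: [0.4657, 0.3532, 0.3124]
ee_rot: [[0.888, 0.2, -0.414], [0.182, -0.98, -0.084], [-0.423, -0.001, -0.906]]
wrist_force: [-0.2, 0.0, 6.3]
gripper_width: 0.523
gripper_force: 30.0
[0.4662483  0.35283717 0.31187415] [0.6 0.4 0.2] [-0.04  0.01  0.09] force in tool [-2.8 -0.1 -5.6]
```

```bash
python3 -m creep '[[-1,0.5,0,0,0,0,0],[-1,1,0,0,0,0,0],[-1,1.5,0,0,0,0,0],[-1,1.5,0,0,0,0,0],[-1,1.5,0,0,0,0,0]]'
python3 go.py 0 0 0
python3 - <<'E'
from h import *
for c in("scene","side"):
    p,d,K,D,T=cap(c,c+"7.png"); np.save(c+"7.npy",cloud(d,K,D,T))
i=cv2.imread("pics/scene7.png")[120:240,230:350]; j=cv2.imread("pics/side7.png")[120:240,260:380]
cv2.imwrite("pics/crop7.png",cv2.resize(cv2.hconcat([i,j]),(800,400),interpolation=cv2.INTER_CUBIC))
E
python3 chk.py .01 scene7 side7
```

```text
time_s: 12.23
tcp_pos: [0.467, 0.3534, 0.3117]
ee_rot: [[0.888, 0.201, -0.415], [0.182, -0.98, -0.084], [-0.423, -0.001, -0.906]]
wrist_force: [0.3, -0.0, 6.4]
gripper_width: 0.527
gripper_force: 30.0
[0.4662483  0.35283717 0.31187415] [-0.8  0.4  0.2] [-0.03  0.02  0.09] force in tool [-2.5  0.1 -5.9]
scene7 308 x [-40.77525377 -34.71960665 -21.87051949] y [-32.70351364  13.34095275  34.01063998] z [10.20046869 69.49312596]
 tilt deg about z,y [ 0.7492463  -0.20827454]
side7 166 x [-37.42398565 -31.85211129 -21.11652938] y [-32.86559121  21.83610728  33.72123841] z [10.10000487 68.6216183 ]
 tilt deg about z,y [1.56141606 0.32539781]
tcp [-16.2   0.4 307.7]
```

View pics/crop7.png

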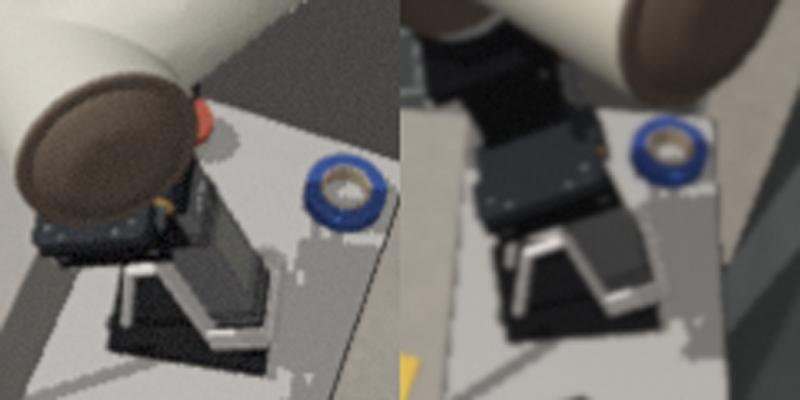

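The foot sits on the ledge between the cheeks, with the back close to the plate. I'll press on until plate contact shows in the force.

```bash
for i in 1; do python3 -m creep '[[-1,0.5,0,0,0,0,0],[-1,1,0,0,0,0,0],[-1,1.5,0,0,0,0,0],[-1,1.5,0,0,0,0,0]]'; python3 go.py 0 0 0; done
python3 -m creep '[[-1,0.5,0,0,0,0,0],[-1,1,0,0,0,0,0],[-1,1.5,0,0,0,0,0],[-1,1.5,0,0,0,0,0]]'; python3 go.py 0 0 0
```

```text
time_s: 12.67
tcp_pos: [0.4681, 0.3536, 0.3112]
ee_rot: [[0.887, 0.201, -0.415], [0.182, -0.98, -0.084], [-0.424, -0.001, -0.906]]
wrist_force: [-1.0, 0.1, 7.2]
gripper_width: 0.527
gripper_force: 30.0
[0.4662483  0.35283717 0.31187415] [-2.1  0.4  0.2] [-0.02  0.08  0.11] force in tool [-3.9 -0.3 -6.1]
time_s: 13.0
tcp_pos: [0.4686, 0.3537, 0.311]
ee_rot: [[0.886, 0.202, -0.418], [0.183, -0.979, -0.085], [-0.426, -0.001, -0.905]]
wrist_force: [-5.0, -0.7, 10.3]
gripper_width: 0.525
gripper_force: 30.0
[0.4662483  0.35283717 0.31187415] [-2.6  0.4  0.3] [0.   0.22 0.16] force in tool [-9.  -0.4 -7.2]
```

Plate contact is firm at 9 N. Releasing.

```bash
python3 -m creep '[[-0.5,-0.5,0,0,0,0,0],[0.2,-1,0,0,0,0,0],[0.5,-1,0,0,0,0,0],[0.7,-1,0,0,0,0,0],[0.7,-1,0,0,0,0,0],[0.7,-1,0,0,0,0,0],[0.7,-1,0,0,0,0,0],[0.7,-1,0,0,0,0,0]]'
python3 -m creep '[[0.7,0,0,-5,0,0,0],[0.7,0,0,-20,0,0,0],[0.7,0,0,-45,0,0,0],[0.7,0,0,-75,0,0,0],[0.7,0,0,-110,0,0,0],[0.7,0,0,-140,0,0,0],[0.7,0,0,-150,0,0,0],[0.7,0,0,-150,0,0,0]]'
python3 - <<'E'
from h import *
for c in("scene","side","wrist"):
    p,d,K,D,T=cap(c,c+"8.png"); np.save(c+"8.npy",cloud(d,K,D,T))
a=[cv2.resize(x,(400,300)) for x in(cv2.imread("pics/scene8.png")[110:245,200:380],cv2.imread("pics/side8.png")[110:245,230:410],cv2.imread("pics/scene8.png"),cv2.imread("pics/wrist8.png"))]
cv2.imwrite("pics/all8.png",cv2.vconcat([cv2.hconcat(a[:2]),cv2.hconcat(a[2:])]))
E
python3 chk.py .06 scene8 side8 wrist8
```

```text
time_s: 13.67
tcp_pos: [0.4689, 0.3538, 0.31]
ee_rot: [[0.888, 0.2, -0.414], [0.182, -0.98, -0.083], [-0.423, -0.001, -0.906]]
wrist_force: [-0.1, -0.2, 0.8]
gripper_width: 0.84
gripper_force: 0.0
time_s: 14.33
tcp_pos: [0.532, 0.3662, 0.4497]
ee_rot: [[0.89, 0.199, -0.409], [0.183, -0.98, -0.079], [-0.417, -0.005, -0.909]]
wrist_force: [-0.8, -0.3, 0.6]
gripper_width: 0.851
gripper_force: 0.0
scene8 288 x [-35.24082098 -33.69286679 -22.5335323 ] y [-20.00369268  11.88743489  24.71261345] z [ 60.57994592 119.48281679]
 tilt deg about z,y [0.82674157 0.45639425]
side8 150 x [-32.78280836 -30.53780326 -21.16724947] y [-18.1041577   20.83535001  23.45421061] z [ 61.02202517 119.04360672]
 tilt deg about z,y [2.82087106 0.3162609 ]Traceback (most recent call last):
  File "chk.py", line 8, in <module>
    print(n,len(Q),"x",np.percentile(Q[:,0],[5,50,95])*1000,"y",np.percentile(Q[:,1],[2,50,98])*1000,"z",np.percentile(Q[:,2],[1,99])*1000)
                       ~~~~~~~~~~~~~^^^^^^^^^^^^^^^^^^
    return _quantile_unchecked(
        a, q, axis, out, overwrite_input, method, keepdims, weights)
    return _ureduce(a,
                    func=_quantile_ureduce_func,
    ...<5 lines>...
                    overwrite_input=overwrite_input,
                    method=method)
    r = func(a, **kwargs)
    result = _quantile(arr,
                       quantiles=q,
    ...<2 lines>...
                       out=out,
                       weights=wgt)
    slices_having_nans = np.isnan(arr[-1, ...])
                                  ~~~^^^^^^^^^
IndexError: index -1 is out of bounds for axis 0 with size 0
```

View pics/all8.png

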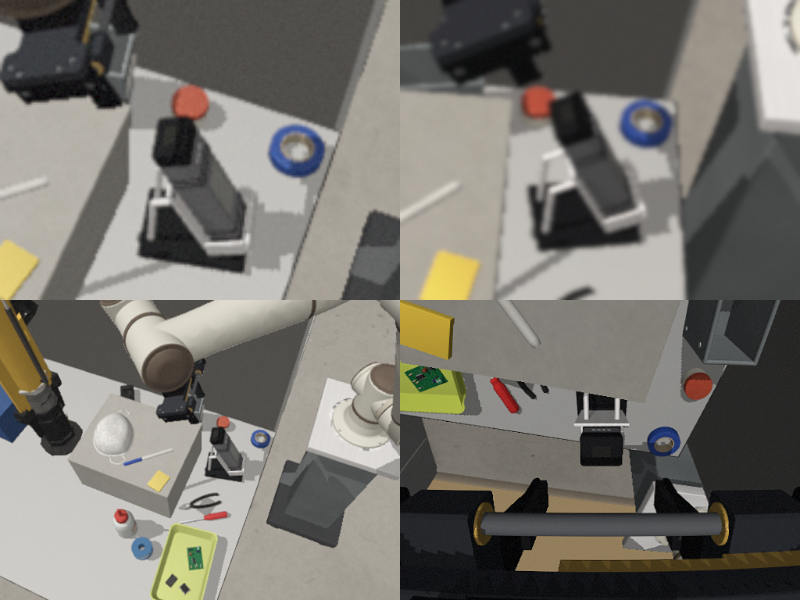

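The pack stands on the stand's ledge with its front face 34 mm out of the plate, so it is flush to within 0.5°. The gripper is clear and the other things are undisturbed.

```bash
python3 -c "
from station import r
print(r.finish_job())"
```

```text
the job is handed in; nothing more can be done
None
```

The pack was pushed upright in the bin and stood there by itself, then was lifted by its head and set on the charging stand, foot on the ledge and back flat against the plate; I let go and handed the job in at about 14.5 s.

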